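Square up the gel camera and lock its ring

ROBOT

A 6-joint arm with a two-finger parallel gripper is mounted at the origin on the work surface. World frame = base frame: x ahead of the robot, y to its left, z up, the work surface at z = 0. Lengths are in mm, angles in rad, forces in N, time in s.
With the tool pointing down it reaches from about 400 to 925 mm from the base axis. Payload 12.5 kg.
Tool frame: the origin (TCP) lies at the centre of the arm's flange, where the gripper is bolted on; the fingertips stand 190 mm ahead of it and the grasp point (between the pads) lies 171 mm ahead of it; z points along the fingers, y is the direction in which the jaws open and shut (so a half turn about z gives the same grasp; the last joint's range is limited). The gripper opens to 95 mm and grips with 3 to 60 N. Pads are 20 mm wide; open, the fingers measure 119 mm over their backs; the gripper's body (75 mm by 180 mm) begins 59 mm behind the grasp point.
Start: joints at [-1.396, 0.491, 1.559, -0, 1.092, -0.106], TCP at [173.222, -600.516, 404.761] pointing down, gripper open.
Joint ranges: [-3.1, 3.1], [-0.84, 2.19], [0.05, 2.79], [-1.13, 4.28], [0.06, 2.93], [-2.69, 2.69]. Speed limits (rad/s): [2.22, 2.22, 2.79, 3.14, 3.14, 3.14].

INTERFACE

Orientations are given as [roll, pitch, yaw] about the fixed x, y, z axes, in that order (R = Rz(yaw) Ry(pitch) Rx(roll)).
In Python, from cell import env, optics gives the robot as it stands.
- The arm moves only by the tool apply_moves, never from a script. Its argument "commands" is a list of rows, each a list of 7 numbers: the turn, a rotation vector about the tool's x, y, z in degrees, then the shift along the tool's x, y, z in m, then the finger opening in m, from 0 to 0.0951. A call has 1 to 5 rows; each row shifts and turns the commanded pose from where the row before left it, along the tool's axes as they then stand; what a row does not reach is not made up. A row lasts 1/12 s, in which the tool goes at most 41.7 mm and 7.16 degrees, less where a joint would pass 70% of its speed; a pose out of reach is approached as far as the arm can. A call with a gripper value outside its range is refused whole. The fingers move at their own pace and stop on an object; the grip force is fixed at half the most. Time passes only in rows, so rows that do not move let the fingers close. It gives the time, the measured TCP pose, the force and the opening at its end, in the units of the state.
- env.state(): the state, without advancing time (a new reading comes with each control period).
- optics.read_camera(name): name is "scene" or "top" or "wrist"; returns a dict with "color" (480x640x3 uint8, red, green, blue), "fx", "fy", "cx", "cy" (pixels), "distortion" ([k1, k2, p1, p2, k3] as OpenCV has them; the pictures are not rectified), "eye" and "rotation" of the camera in the world; the wrist camera has in their place "T_tool_cam" (4x4, takes a point from camera to tool coordinates, whose origin is the TCP and whose axes are the flange's). Camera axes: x right, y up, looking along -z (the intrinsics and any distortion apply to the point x, -y, -z); pixel columns grow to the right and rows downward; lengths in mm; the calibration is good to about 2 mm. A picture is of the moment at which its call begins: read the wrist's pose just before it. There is no depth.
- env.job_done(): hands the job in, once; it reports no verdict.
The state is a dict: "t": time; "joints": joint angles; "qvel": joint speeds; "tau": joint torques, N m; "eef_pos": TCP position; "tcp_rot": TCP orientation; "ft_force": force on the tool from outside, world axes, zero at the start; "moment": the same for the moment, N m; "opening": opening from 0.0 (shut) to 1.0 (fully open).
Only numpy, scipy, OpenCV 4.12 (cv2) and the standard library are available. Lean on these libraries where they do the work, as an engineer would, in place of code of your own. Each camera call takes 0.05 s, during which the arm holds its last target. There are 200 camera calls.

TASK

The camera on top of the gel imager's dark hood sits crooked. Slacken its knurled lock ring about a quarter turn (anticlockwise from above), turn the camera until its white line points at the white line on the hood roof, then turn the ring alone clockwise until it is snug again, without dragging the camera off its line. Let go at the end, and leave the tubes, bottle and tip box where they are.

Things in the scene. Friction and masses are not known exactly. Their poses are not given: they have to be found in the camera images.
- imager: Gel imager, fixed. Origin on the bench under the common vertical axis of hood, ring and camera; x, y along the hood's sides. White base 270 x 225 mm (x -155 to 115), 50 mm tall; square black hood, 175 mm tapering to a 122 mm roof plate, top 170 mm up, with a white radial line on its +x side, 40 to 59 mm from the axis. Mount on roof: 80 mm flange to 176 mm up, 58 mm seat to 192 mm.
- ring_mid (a point): Centre of the knurled black lock ring, on the axis, half its height up (201 mm above the bench). Ring 64 mm diameter, 18 mm tall (192 to 210 mm up), threaded on the camera's barrel, clamps on the mount's seat. x axis: along the white line on its top and side.
- camera_top (a point): Centre of the camera's top, on the axis, 242 mm above the bench. Dark box 42 mm (x) by 34 mm (y) by 28 mm tall (214 to 242 mm up) on a 49 mm shoulder (210 to 214 mm) over the ring. Its corners reach 27 mm from the axis, so fingers holding the ring pass beside it. x axis: along the white line on its top, from centre to +x end.
- camera (a joint): Angle of camera and barrel in the mount, rad, anticlockwise from above positive. 0 = square with the hood, white line pointing at the roof's white line. Starts 0.4 to 1.1 rad clockwise of that (negative); stops at -1.4 and 1.4. Stiff: turns at about 0.55 N m, stays where left. The ring rides round with it.
- lock_ring (a joint): Angle of the lock ring relative to the camera, rad. 0 = tight on its seat (its white line in line with the camera's); anticlockwise from above slackens it, positive; end of thread at 2.6. Starts tight. Turns at about 0.1 N m, stays where left, stops firmly at 0; turned on beyond that it drags the camera clockwise.
- tube_rack: Green rack of capped tubes, 100 x 210 x 65 mm, origin under its centre. Loose; leave alone.
- bottle: Glass bottle with blue cap, 72 mm diameter, 135 mm tall, origin under its centre. Loose; leave alone.
- tip_box: Pipette tip box with purple lid, 126 x 89 x 75 mm, origin under its centre. Loose; leave alone.

How it is judged (in metres and radians):
On the way, in this order (a step that is already met when the one before it is completed fails the run):
1. the lock ring is slackened by at least 0.4 rad (value of joint lock_ring above 0.4 rad), for 0.1 s.
2. the camera is turned square (within 0.08 rad) with the ring still slack (at least 0.2 rad) (value of joint lock_ring above 0.2 rad and value of joint camera between -0.08 and 0.08 rad), for 0.2 s.
3. the ring is tight (within 0.1 rad of its stop) and the camera still square (within 0.08 rad) (value of joint lock_ring below 0.1 rad and value of joint camera between -0.08 and 0.08 rad), for 0.2 s.
At the end, for the whole second after the job is handed in: The lock ring is tight, within 0.1 rad of its stop, and the camera is square with the hood within 0.08 rad, both at rest and released; tube rack, bottle and tip box within 30 mm of where they stood (all of step 3 and distance of each of tube_rack, bottle, tip_box from where it was at the start of the episode below 0.03 m); the robot touches nothing.
It fails at once if the camera is forced round while the ring is locked, or locked crooked (ring within 0.1 rad of its stop while the camera, once moved on from its start, is more than 0.12 rad off square) (value of joint lock_ring below 0.1 rad and value of joint camera above -0.3 rad and (value of joint camera below -0.12 rad or value of joint camera above 0.12 rad)).
It fails at once if a bystander is moved more than 30 mm (distance of any of tube_rack, bottle, tip_box from where it was at the start of the episode above 0.03 m).
It also fails if it takes over 61 s, if anything falls off the work surface, if the arm or the gripper's body presses on something with over 40 N, if the wrist force passes 120 N, or if a joint passes its speed limit or range.

## Working session

There is one attempt and no reset: what is moved stays moved. The work goes in short steps, Python scripts to look and compute and a tool call to move; the robot and the scene stay as the last step left them, time stands still between calls to the robot, and variables do not carry over. Pictures are saved under pics/ and viewed, about 8 in all and at most 12, crops included, and the job is handed in when it is done.

Besides the shell and the picture viewer there is one more tool, called after "Call:" as a command line: name --pt "numbers of a row" for each row, then --argument value for the rest. apply_moves: Moves the arm, as the interface text tells. Its arguments: {"type":"object","properties":{"commands":{"type":"array","items":{"type":"array","items":{"type":"number"}}}},"required":["commands"]}

```bash
ls; mkdir -p pics
python3 - <<'E'
from cell import env, optics
import cv2
s=env.state(); print(s)
for n in ("scene","top"):
    c=optics.read_camera(n); cv2.imwrite(f"pics/{n}0.png",c["color"][:,:,::-1])
    print({k:v for k,v in c.items() if k!="color"})
E
```

```text
pics
{'t': 0.0, 'joints': array([-1.39559096e+00,  4.91550700e-01,  1.55946034e+00, -1.85507896e-05,
        1.09166953e+00, -1.05587329e-01]), 'qvel': array([-0.00041661, -0.00038463,  0.00273791,  0.00069436, -0.00108566,
       -0.00138162]), 'tau': array([ 1.54974863e-03, -6.12634993e+01, -2.58182073e+01,  6.92515704e-02,
        4.81827662e-02, -9.54538814e-05]), 'eef_pos': array([ 173.22022505, -600.478923  ,  404.16338447]), 'tcp_rot': array([-3.14050907e+00, -9.82950884e-05,  2.80801206e-01]), 'ft_force': array([-0.07946842,  0.22912846, -0.3420619 ]), 'moment': array([ 0.03129354, -0.02483145, -0.02359576]), 'opening': 0.999311491059409}
{'fx': 446.15251921264564, 'fy': 446.15251921264564, 'cx': 321.2246370024745, 'cy': 241.8127155615756, 'distortion': array([-0.04204925,  0.        ,  0.        ,  0.        ,  0.        ]), 'eye': array([1242.40848065, -361.40394802,  923.5589975 ]), 'rotation': array([ 0.76959931, -0.01918765,  0.98421189])}
{'fx': 571.557895799144, 'fy': 571.557895799144, 'cx': 315.9591436721805, 'cy': 238.3155129341112, 'distortion': array([-0.16723097,  0.        ,  0.        ,  0.        ,  0.        ]), 'eye': array([ 495.0951665 ,   47.44554201, 1516.15404258]), 'rotation': array([ 0.09512088, -0.00695947, -1.54750062])}
```

View pics/scene0.png

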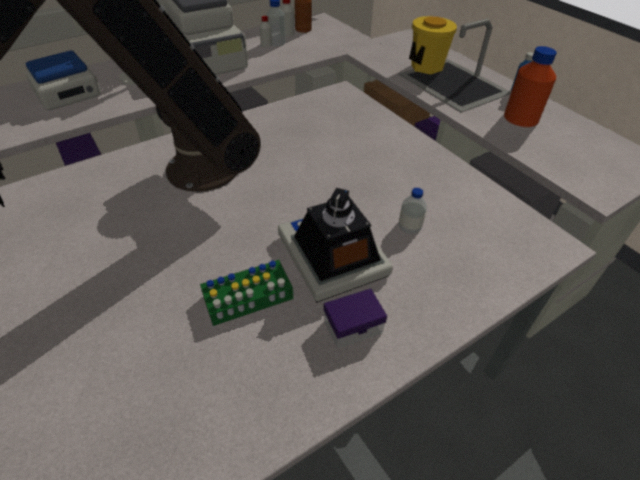

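View pics/top0.png

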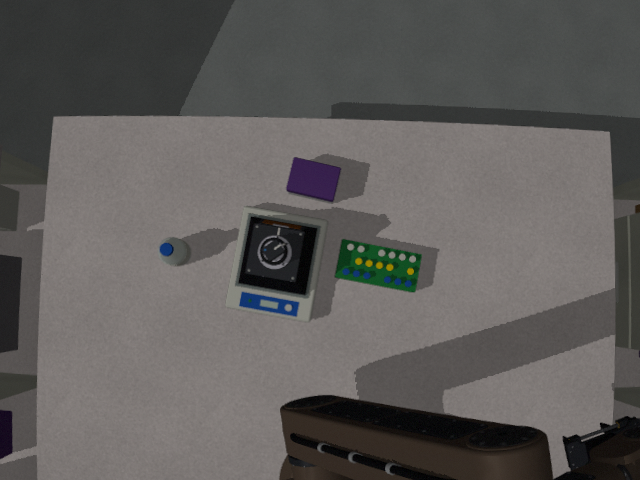

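The top view shows the imager with its hood centred near (274,252), the roof line near (279,231) and the camera turned clockwise. The rack is right at (380,265), the bottle left at (173,250) and the tip box above at (314,180). Next I'll enlarge it.

```bash
cat > h.py <<'E'
from cell import env, optics
import cv2, numpy as np
from scipy.spatial.transform import Rotation as R
def pose():
    s=env.state(); T=np.eye(4); T[:3,:3]=R.from_euler('xyz',s['tcp_rot']).as_matrix(); T[:3,3]=s['eef_pos']; return s,T
def cam(n):
    s,T=pose(); c=optics.read_camera(n)
    if n=="wrist": M=T@np.array(c["T_tool_cam"])
    else:
        M=np.eye(4); M[:3,:3]=R.from_euler('xyz',c["rotation"]).as_matrix(); M[:3,3]=c["eye"]
    c["M"]=M; c["K"]=np.array([[c["fx"],0,c["cx"]],[0,c["fy"],c["cy"]],[0,0,1]]); return c
def ray(c,uv,z):
    p=cv2.undistortPoints(np.array([[uv]],float),c["K"],np.array(c["distortion"]))[0,0]
    d=c["M"][:3,:3]@[p[0],-p[1],-1]; o=c["M"][:3,3]; return o+d*(z-o[2])/d[2]
def proj(c,P):
    q=(np.asarray(P)-c["M"][:3,3])@c["M"][:3,:3]; q=q*[1,-1,-1]
    return cv2.projectPoints(q.reshape(-1,1,3),np.zeros(3),np.zeros(3),c["K"],np.array(c["distortion"]))[0][:,0]
E
python3 - <<'E'
from h import *
c=cam("top"); im=c["color"][190:330,210:350,::-1]
cv2.imwrite("pics/topc.png",cv2.resize(im,(700,700),interpolation=cv2.INTER_CUBIC)[:600])
for uv,z in [((274,252),242),((240,295),50),((300,310),50),((314,180),75),((166,250),135),((380,265),65)]: print(uv,ray(c,uv,z))
E
```

```text
(274, 252) [583.86883777 134.46810616 242.        ]
(240, 295) [484.66445143 231.67354354  50.        ]
(300, 310) [450.41874446  76.95278427  50.        ]
(314, 180) [782.7343485   49.13639734  75.        ]
(166, 250) [589.55124293 407.13059783 135.        ]
(380, 265) [ 569.38896632 -124.11742947   65.        ]
```

View pics/topc.png

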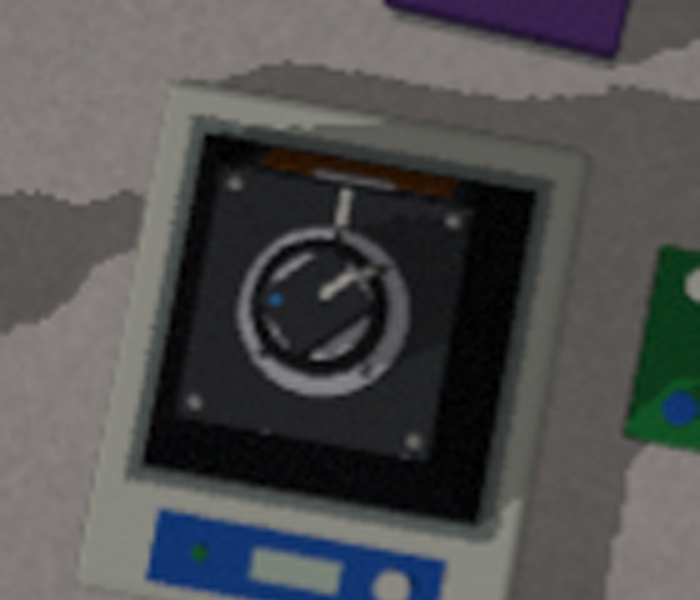

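In the crop (5x, offset 210,190), the roof screws are at (235,183), (454,220), (414,441) and (194,401). The roof line runs from (347,190) to (342,228), the flange is centred at about (324,311), and the camera line goes from (323,297) to (378,268).

Run:
```python
from h import *
c=cam("top"); P=lambda u,v,z: ray(c,(210+u/5-.4,190+v/5-.4),z)
S=[P(*q,171) for q in [(235,183),(454,220),(414,441),(194,401)]]
C=np.mean(S,0); print("C",C, P(324,311,176))
d=(S[0]+S[1]-S[2]-S[3]); e=(S[0]+S[3]-S[1]-S[2])
print("yaw",np.arctan2(d[1],d[0]), np.arctan2(-e[0],e[1]), np.linalg.norm(d)/2,np.linalg.norm(e)/2)
a,b=P(342,228,170),P(347,190,170); print("line",np.arctan2(*(b-a)[1::-1]),np.linalg.norm(a[:2]-C[:2]),np.linalg.norm(b[:2]-C[:2]))
a,b=P(323,297,242),P(362,270,242); print("cam",a,np.arctan2(*(b-a)[1::-1]),np.linalg.norm(b-a))
s,T=pose(); print(s['t'],proj(c,np.r_[C[:2],242]))
w=optics.read_camera("wrist"); print(w["T_tool_cam"],w["fx"],w["distortion"])
```

```text
C [589.35684057 138.35407728 171.        ] [588.96138926 138.04833125 176.        ]
yaw -0.15282391330303538 -0.1492619546047499 105.56621430093874 105.47320307902963
line -0.10052737391967188 40.27315918585082 58.484441633521186
cam [590.60247293 134.22040376 242.        ] -0.938369814543847 21.21013408786658
0.2 [[272.33835247 249.51044233]]
[[-1.60269780e-05  9.68721254e-01  2.48151428e-01  6.84186442e+01]
 [ 9.99999929e-01 -7.80277094e-05  3.69186179e-04 -2.70759707e-01]
 [ 3.77001186e-04  2.48151416e-01 -9.68721184e-01  2.01080090e+01]
 [ 0.00000000e+00  0.00000000e+00  0.00000000e+00  1.00000000e+00]] 344.6157639308013 [0.00841342 0.         0.         0.         0.        ]
```

The axis is at about (589, 138) and the hood yaw is about -0.15. The camera yaw is about -0.94, so the joint is near -0.79. I'll move to a hover above the axis.

Call:
apply_moves --pt "0 0 0 0.024 -0.024 -0.023 0.095" --pt "0 0 0 0.024 -0.024 -0.023 0.095" --pt "0 0 0 0.024 -0.024 -0.023 0.095" --pt "0 0 0 0.024 -0.024 -0.023 0.095" --pt "0 0 0 0.024 -0.024 -0.023 0.095"

```text
t: 0.67
eef_pos: [255.7, -450.4, 520.7]
tcp_rot: [-3.141, 0.0, 0.28]
ft_force: [1.3, -0.9, 0.6]
opening: 1.0
```

Call:
apply_moves --pt "0 0 0 0.024 -0.024 0 0.095" --pt "0 0 0 0.024 -0.024 0 0.095" --pt "0 0 0 0.024 -0.024 0 0.095" --pt "0 0 0 0.024 -0.024 0 0.095" --pt "0 0 0 0.024 -0.024 0 0.095"

```text
t: 1.08
eef_pos: [337.7, -301.8, 519.9]
tcp_rot: [3.141, -0.0, 0.281]
ft_force: [1.2, -0.6, -0.6]
opening: 1.0
```

Call:
apply_moves --pt "0 0 0 0.024 -0.024 0 0.095" --pt "0 0 0 0.024 -0.024 0 0.095" --pt "0 0 0 0.024 -0.024 0 0.095" --pt "0 0 0 0.024 -0.024 0 0.095" --pt "0 0 0 0.024 -0.024 0 0.095"

```text
t: 1.5
eef_pos: [419.7, -153.2, 519.9]
tcp_rot: [3.141, -0.0, 0.281]
ft_force: [0.8, -1.1, 0.5]
opening: 0.998
```

Call:
apply_moves --pt "0 0 0 0.024 -0.024 0 0.095" --pt "0 0 0 0.024 -0.024 0 0.095" --pt "0 0 0 0.024 -0.024 0 0.095" --pt "0 0 0 0.024 -0.024 0 0.095" --pt "0 0 0 0.024 -0.024 0 0.095"

```text
t: 1.92
eef_pos: [501.8, -4.5, 519.8]
tcp_rot: [3.141, -0.0, 0.281]
ft_force: [0.7, -0.4, 0.5]
opening: 1.0
```

Call:
apply_moves --pt "0 0 0 0.024 -0.024 0 0.095" --pt "0 0 0 0.024 -0.024 0 0.095" --pt "0 0 0 0.024 -0.024 0 0.095" --pt "0 0 0 0.024 -0.024 0 0.095" --pt "0 0 0 0.024 -0.024 0 0.095"

```text
t: 2.33
eef_pos: [583.9, 144.0, 519.6]
tcp_rot: [3.141, 0.0, 0.281]
ft_force: [0.5, 0.1, -0.1]
opening: 0.996
```

Call:
apply_moves --pt "0 0 -5 0 0 0 0.095" --pt "0 0 -5 0 0 0 0.095" --pt "0 0 -5 0 0 0 0.095" --pt "0 0 -5 0 0 0 0.095" --pt "0 0 0 0 0 0 0.095"

```text
t: 2.75
eef_pos: [583.4, 142.4, 519.5]
tcp_rot: [-3.141, 0.0, 0.634]
ft_force: [-0.4, -0.2, 0.4]
opening: 0.997
```

Run:
```python
from h import *
s,T=pose(); print(s); c=cam("wrist"); cv2.imwrite("pics/w1.png",c["color"][:,:,::-1])
print(proj(c,np.array([[589.2,138.2,242],[589.2,138.2,170]])))
np.save("w1.npy",T)
```

```text
{'t': 2.75, 'joints': array([ 1.29445054e-01,  3.65008782e-01,  1.45609716e+00, -8.44470479e-05,
        1.32085556e+00,  1.06629207e+00]), 'qvel': array([-0.0052539 , -0.00343291, -0.00113907, -0.0006297 , -0.00104512,
        0.16477726]), 'tau': array([ 1.49098565e-01, -5.58378983e+01, -2.91581780e+01,  7.08170375e-02,
       -5.22911036e-02, -1.59146056e+00]), 'eef_pos': array([583.44794523, 142.39837234, 519.51284967]), 'tcp_rot': array([-3.14148598e+00,  3.62442239e-04,  6.33970231e-01]), 'ft_force': array([-0.4128472 , -0.17277471,  0.44598398]), 'moment': array([0.06156609, 0.01827262, 0.01235229]), 'opening': 0.9966336710325248}
[[327.21455293 245.4875104 ]
 [325.23648959 227.01155706]]
```

View pics/w1.png

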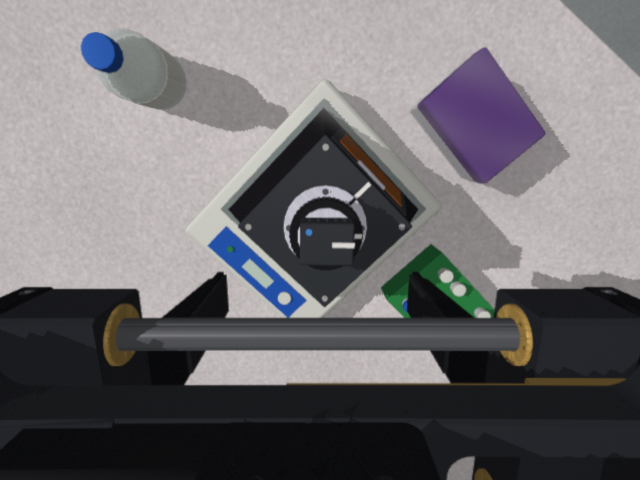

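The wrist view shows the camera top centred near (328,243) with its line at (332,245) to (354,246). The roof screws are at (326,147), (402,227), (325,299) and (248,227). I'll crop in closer.

Run:
```python
import cv2
im=cv2.imread("pics/w1.png")[135:310,230:420]
cv2.imwrite("pics/w1c.png",cv2.resize(im,None,fx=3.4,fy=3.4,interpolation=cv2.INTER_CUBIC))
```

```text
(no output)
```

View pics/w1c.png

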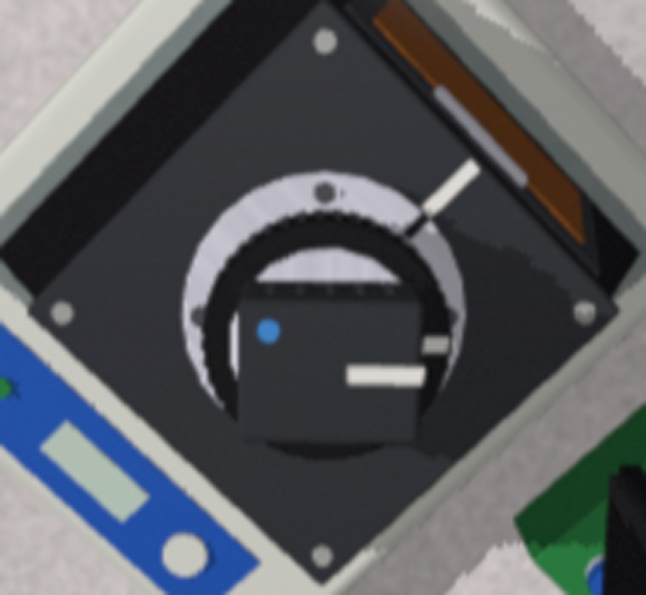

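Run:
```python
from h import *
c=cam("wrist"); print(np.abs(c["M"]-np.load("w1.npy")@np.linalg.inv(np.load("w1.npy"))@c["M"]).max())
T=np.load("w1.npy"); 
c["M"]=T@np.array(c["T_tool_cam"])
P=lambda u,v,z: ray(c,(230+u/3.4-.35,135+v/3.4-.35),z)
ang=lambda a,b: np.arctan2(*(b-a)[1::-1])
S=[P(*q,171) for q in [(325,41),(585,313),(322,556),(62,313)]]
C=np.mean(S,0); print("C",C)
d=S[0]+S[1]-S[2]-S[3]; e=S[0]+S[3]-S[1]-S[2]; print("yaw",ang(0*d,d),np.arctan2(-e[0],e[1]),np.linalg.norm(d)/2,np.linalg.norm(e)/2)
a,b=P(425,213,170),P(475,166,170); print("line",ang(a,b),ang(C,b))
K=[P(*q,242) for q in [(238,298),(418,298),(416,441),(238,438)]]; k=np.mean(K,0); print("k",k,[np.linalg.norm(K[i]-K[i-1]) for i in range(4)])
a,b=P(347,375.5,242),P(425,376,242); print("cam",ang(a,b),ang(k,b),ang(K[0],K[1]),ang(K[3],K[2]),a)
s=env.state(); print(s['t'],s['eef_pos'],s['tcp_rot'])
```

```text
1.7053025658242404e-13
C [589.33686756 138.88301422 171.        ]
yaw -0.15172524910692425 -0.1514694922736442 105.52955086520242 105.47230899410066
line -0.17117474223680978 -0.15787858011281072
k [589.94601597 139.9438954  242.        ] [np.float64(32.68386914153947), np.float64(40.13656673020307), np.float64(33.40007074933861), np.float64(40.9480106717263)]
cam -0.943284552985178 -1.0016590394919185 -0.9367422909349363 -0.9542469736461517 [591.50564293 135.59105699 242.        ]
2.85 [583.43048848 142.25454474 519.63451   ] [3.14157518e+00 1.43512274e-04 6.26883031e-01]
```

The two views agree: axis (589.3, 138.8), hood yaw -0.152, camera joint about -0.79. I'll centre over the axis and descend to the ring (TCP z 373).

Call:
apply_moves --pt "0 0 0 0.0028 0.0062 0 0.095" --pt "0 0 0 0 0 0.02 0.095" --pt "0 0 0 0 0 0.02 0.095" --pt "0 0 0 0 0 0.02 0.095" --pt "0 0 0 0 0 0.0 0.095"

```text
t: 3.27
eef_pos: [589.5, 138.5, 456.1]
tcp_rot: [-3.139, 0.005, 0.628]
ft_force: [-1.0, 0.2, -0.3]
opening: 0.997
```

Call:
apply_moves --pt "0 0 0 0 0 0.02 0.095" --pt "0 0 0 0 0 0.02 0.095" --pt "0 0 0 0 0 0.02 0.095" --pt "0 0 0 0 0 0.02 0.095" --pt "0 0 0 0 0 0.006 0.095"

```text
t: 3.68
eef_pos: [589.5, 138.7, 372.0]
tcp_rot: [-3.14, 0.002, 0.628]
ft_force: [-1.2, -0.0, -0.0]
opening: 0.999
```

Call:
apply_moves --pt "0 0 0 0 0 0 0.095" --pt "0 0 0 0 0 0 0.095"

```text
t: 3.85
eef_pos: [589.9, 138.9, 374.8]
tcp_rot: [3.141, -0.001, 0.629]
ft_force: [1.0, 0.1, 0.2]
opening: 0.997
```

Now close on the ring.

Call:
apply_moves --pt "0 0 0 0 0 0.001 0.055" --pt "0 0 0 0 0 0 0.055" --pt "0 0 0 0 0 0 0.055" --pt "0 0 0 0 0 0 0.055" --pt "0 0 0 0 0 0 0.055"

```text
t: 4.27
eef_pos: [589.3, 138.9, 373.1]
tcp_rot: [3.141, -0.0, 0.63]
ft_force: [-0.5, -0.1, 0.2]
opening: 0.706
```

Call:
apply_moves --pt "0 0 0 0 0 0 0.055" --pt "0 0 0 0 0 0 0.055" --pt "0 0 0 0 0 0 0.055"

```text
t: 4.52
eef_pos: [589.6, 138.6, 373.1]
tcp_rot: [3.14, -0.001, 0.63]
ft_force: [2.2, -4.7, 2.7]
opening: 0.666
```

```bash
python3 -c "
from h import *
s=env.state();print(s['eef_pos'],s['ft_force'],s['moment'],s['opening'],s['t'])"
```

```text
[589.59704903 138.58146398 373.05030823] [ 2.24084987 -4.71174118  2.71673746] [-0.8144618  -0.37244741  0.06844335] 0.6659286339341127 4.5167
```

The opening reads 63 mm, so the ring is held. I'll slacken it by 85 degrees anticlockwise.

Call:
apply_moves --pt "0 0 -5 0 0 0 0.055" --pt "0 0 -5 0 0 0 0.055" --pt "0 0 -5 0 0 0 0.055" --pt "0 0 -5 0 0 0 0.055" --pt "0 0 -5 0 0 0 0.055"

```text
t: 4.93
eef_pos: [589.8, 138.4, 373.1]
tcp_rot: [3.14, -0.0, 1.07]
ft_force: [3.6, -7.3, 2.0]
opening: 0.665
```

```bash
python3 -c "
from h import *
s=env.state();print(s['eef_pos'],s['ft_force'],s['moment'],s['opening'],s['t'],s['tcp_rot'])"
```

```text
[589.77675713 138.39226249 373.071445  ] [ 3.62828973 -7.26901516  1.9990377 ] [-1.10691246 -0.63316262 -0.13296634] 0.6648857038111375 4.9333 [ 3.13969724e+00 -1.16912780e-04  1.07016620e+00]
```

Call:
apply_moves --pt "0 0 -5 0 0 0 0.055" --pt "0 0 -5 0 0 0 0.055" --pt "0 0 -5 0 0 0 0.055" --pt "0 0 -5 0 0 0 0.055" --pt "0 0 -5 0 0 0 0.055"

```text
t: 5.35
eef_pos: [590.0, 138.3, 373.1]
tcp_rot: [3.139, 0.001, 1.506]
ft_force: [6.1, -6.7, 1.7]
opening: 0.668
```

Call:
apply_moves --pt "0 0 -5 0 0 0 0.055" --pt "0 0 -5 0 0 0 0.055" --pt "0 0 -5 0 0 0 0.055" --pt "0 0 -5 0 0 0 0.055" --pt "0 0 -5 0 0 0 0.055"

```text
t: 5.77
eef_pos: [590.2, 138.3, 373.1]
tcp_rot: [3.139, 0.002, 1.943]
ft_force: [7.7, -6.6, -0.1]
opening: 0.667
```

Call:
apply_moves --pt "0 0 -5 0 0 0 0.055" --pt "0 0 -5 0 0 0 0.055" --pt "0 0 0 0 0 0 0.055" --pt "0 0 0 0 0 0 0.055"

```text
t: 6.1
eef_pos: [590.2, 138.4, 373.1]
tcp_rot: [3.139, 0.003, 2.114]
ft_force: [8.0, -5.8, -0.1]
opening: 0.668
```

```bash
python3 -c "
from h import *
s=env.state();print(s['eef_pos'],s['ft_force'],s['moment'],s['opening'],s['t'],s['tcp_rot'])"
```

```text
[590.24511907 138.41609892 373.10357885] [ 8.01013588 -5.79971472 -0.07682992] [-1.04499634 -1.45344136  0.09754039] 0.6676574757015251 6.1 [3.13889604e+00 2.56453754e-03 2.11401322e+00]
```

Call:
apply_moves --pt "0 0 0 0 0 0 0.095" --pt "0 0 0 0 0 0 0.095" --pt "0 0 0 0 0 0 0.095" --pt "0 0 0 0 0 0 0.095" --pt "0 0 0 0 0 0 0.095"

```text
t: 6.52
eef_pos: [589.2, 139.1, 372.6]
tcp_rot: [-3.141, -0.0, 2.114]
ft_force: [-0.4, 0.3, -0.9]
opening: 0.955
```

Call:
apply_moves --pt "0 0 0 0 0 0 0.095" --pt "0 0 0 0 0 -0.02 0.095" --pt "0 0 0 0 0 -0.02 0.095" --pt "0 0 0 0 0 -0.02 0.095" --pt "0 0 0 0 0 -0.02 0.095"

```text
t: 6.93
eef_pos: [589.2, 138.9, 453.6]
tcp_rot: [-3.141, -0.0, 2.113]
ft_force: [0.1, 0.7, -0.9]
opening: 0.996
```

Call:
apply_moves --pt "0 0 0 0 0 -0.02 0.095" --pt "0 0 0 0 0 -0.02 0.095" --pt "0 0 0 0 0 -0.02 0.095" --pt "0 0 0 0 0 0 0.095" --pt "0 0 0 0 0 0 0.095"

```text
t: 7.35
eef_pos: [589.1, 139.0, 513.3]
tcp_rot: [3.14, 0.001, 2.114]
ft_force: [0.3, -0.1, 0.1]
opening: 1.0
```

Run:
```python
from h import *
c=cam("wrist"); s,T=pose(); np.save("w2.npy",T); print(s['t'],s['eef_pos'],s['tcp_rot'],s['ft_force'])
im=c["color"][135:310,230:420,::-1]
cv2.imwrite("pics/w2c.png",cv2.resize(im,None,fx=3.4,fy=3.4,interpolation=cv2.INTER_CUBIC))
```

```text
7.4 [589.17018854 138.93120402 512.21393862] [-3.14119849e+00 -1.19481264e-04  2.11342826e+00] [ 0.15903728  0.13697787 -0.88402465]
```

View pics/w2c.png

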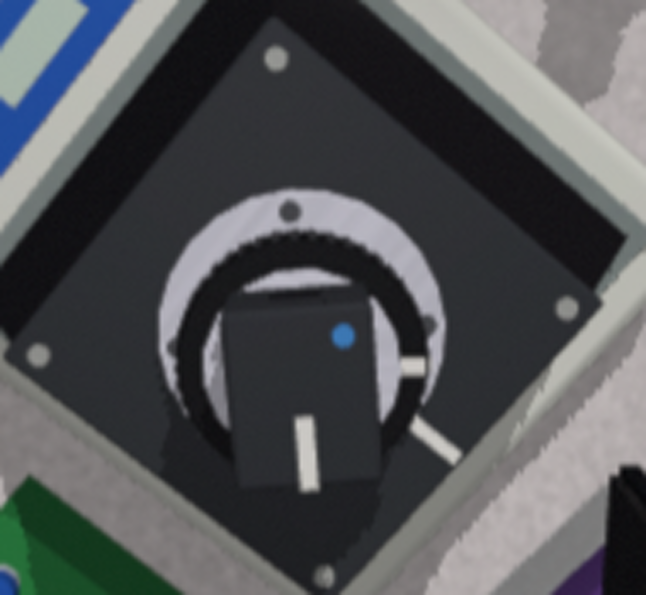

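The picture shows the camera line at (304,417) to (309,490), with the camera unmoved at about -0.94. The ring's line is now about 85 degrees round at (413,366). Next I align with the box's 34 mm sides, turning 5 degrees anticlockwise and correcting x,y, then descend to TCP z 408.

Call:
apply_moves --pt "0 0 -4.9 0 0 0 0.095" --pt "0 0 0 -0.001 0.0005 0.02 0.095" --pt "0 0 0 0 0 0.02 0.095" --pt "0 0 0 0 0 0.02 0.095" --pt "0 0 0 0 0 0.02 0.095"

```text
t: 7.82
eef_pos: [590.1, 138.4, 430.4]
tcp_rot: [-3.14, -0.001, 2.199]
ft_force: [0.2, 0.1, -0.4]
opening: 0.999
```

Call:
apply_moves --pt "0 0 0 0 0 0.015 0.095" --pt "0 0 0 0 0 0.009 0.095" --pt "0 0 0 0 0 0 0.095" --pt "0 0 0 0 0 0 0.095" --pt "0 0 0 0 0 0 0.095"

```text
t: 8.23
eef_pos: [590.5, 138.4, 409.3]
tcp_rot: [3.141, 0.0, 2.199]
ft_force: [-0.4, 0.1, -0.7]
opening: 0.998
```

Call:
apply_moves --pt "0 0 0 0 0 0 0.025" --pt "0 0 0 0 0 0 0.025" --pt "0 0 0 0 0 0 0.025" --pt "0 0 0 0 0 0 0.025" --pt "0 0 0 0 0 0 0.025"

```text
t: 8.65
eef_pos: [590.3, 138.4, 408.9]
tcp_rot: [3.141, 0.0, 2.199]
ft_force: [-0.3, 0.4, 0.6]
opening: 0.705
```

Call:
apply_moves --pt "0 0 0 0 0 0 0.025" --pt "0 0 0 0 0 0 0.025" --pt "0 0 0 0 0 0 0.025" --pt "0 0 0 0 0 0 0.025" --pt "0 0 0 0 0 0 0.025"

```text
t: 9.07
eef_pos: [590.5, 138.4, 408.7]
tcp_rot: [3.141, 0.0, 2.199]
ft_force: [13.7, 10.2, -5.9]
opening: 0.356
```

Call:
apply_moves --pt "0 0 0 0 0 0 0.025" --pt "0 0 0 0 0 0 0.025" --pt "0 0 0 0 0 0 0.025" --pt "0 0 0 0 0 0 0.025" --pt "0 0 0 0 0 0 0.025"

```text
t: 9.48
eef_pos: [590.5, 138.5, 408.7]
tcp_rot: [3.141, 0.0, 2.199]
ft_force: [3.7, 3.5, -1.8]
opening: 0.36
```

```bash
python3 -c "
from h import *
s=env.state();print(s['eef_pos'],s['ft_force'],s['moment'],s['opening']*95.1,s['t'],s['tcp_rot'])"
```

```text
[590.54192529 138.53053782 408.70697992] [ 3.73206227  3.52705759 -1.79455763] [ 0.49559908 -0.69266652 -0.24658854] 34.2039404139435 9.4833 [3.14076897e+00 1.94194833e-04 2.19875830e+00]
```

The opening is 34.2 mm, so the box is held squarely. I'll turn it 45 degrees anticlockwise.

Call:
apply_moves --pt "0 0 -3 0 0 0 0.025" --pt "0 0 -3 0 0 0 0.025" --pt "0 0 -3 0 0 0 0.025" --pt "0 0 -3 0 0 0 0.025" --pt "0 0 -3 0 0 0 0.025"

```text
t: 9.9
eef_pos: [590.6, 138.5, 408.7]
tcp_rot: [3.141, 0.0, 2.463]
ft_force: [4.2, 4.0, -1.9]
opening: 0.353
```

Call:
apply_moves --pt "0 0 -3 0 0 0 0.025" --pt "0 0 -3 0 0 0 0.025" --pt "0 0 -3 0 0 0 0.025" --pt "0 0 -3 0 0 0 0.025" --pt "0 0 -3 0 0 0 0.025"

```text
t: 10.32
eef_pos: [590.6, 138.6, 408.7]
tcp_rot: [3.141, 0.001, 2.724]
ft_force: [5.6, 4.7, -1.8]
opening: 0.353
```

Call:
apply_moves --pt "0 0 -3 0 0 0 0.025" --pt "0 0 -3 0 0 0 0.025" --pt "0 0 -3 0 0 0 0.025" --pt "0 0 -3 0 0 0 0.025" --pt "0 0 -3 0 0 0 0.025"

```text
t: 10.73
eef_pos: [590.6, 138.7, 408.7]
tcp_rot: [3.141, 0.001, 2.986]
ft_force: [5.1, 5.0, -1.7]
opening: 0.356
```

Call:
apply_moves --pt "0 0 0 0 0 0 0.025" --pt "0 0 0 0 0 0 0.025" --pt "0 0 0 0 0 0 0.025"

```text
t: 10.98
eef_pos: [590.6, 138.8, 408.8]
tcp_rot: [3.141, 0.001, 2.986]
ft_force: [4.6, 4.3, -2.9]
opening: 0.357
```

Run:
```python
from h import *
s,T=pose();print(s['eef_pos'],s['ft_force'],s['moment'],s['opening']*95.1,s['t'],s['tcp_rot'])
c=cam("wrist"); np.save("w3.npy",T)
cv2.imwrite("pics/w3.png",c["color"][:,:,::-1])
```

```text
[590.57520573 138.75259716 408.75114073] [ 4.57011666  4.34788281 -2.88517182] [ 0.67853189 -0.96328905  0.44762969] 33.986121104081015 10.9833 [3.14106538e+00 1.26928804e-03 2.98551743e+00]
```

View pics/w3.png

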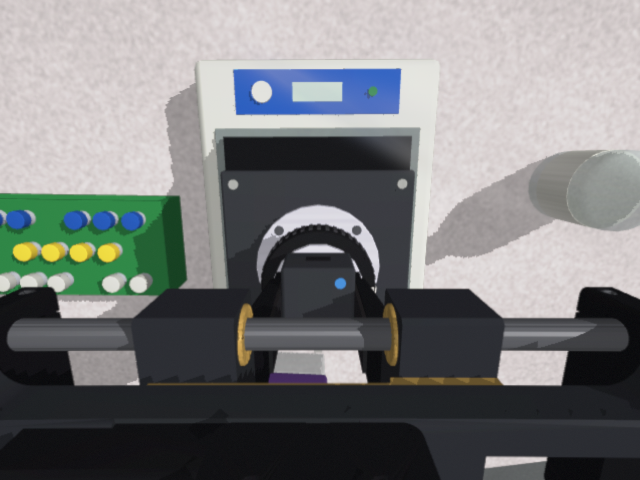

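The view shows the box square with the hood, with its rear edge near row 253 parallel to the roof edge at row 171. I'll release, rise and check.

Call:
apply_moves --pt "0 0 0 0 0 0 0.095" --pt "0 0 0 0 0 0 0.095" --pt "0 0 0 0 0 0 0.095" --pt "0 0 0 0 0 0 0.095" --pt "0 0 0 0 0 0 0.095"

```text
t: 11.45
eef_pos: [590.3, 138.3, 408.7]
tcp_rot: [-3.141, -0.0, 2.984]
ft_force: [-0.6, -0.2, 0.2]
opening: 0.648
```

Call:
apply_moves --pt "0 0 0 0 0 0 0.095" --pt "0 0 0 0 0 0 0.095" --pt "0 0 0 0 0 -0.02 0.095" --pt "0 0 0 0 0 -0.02 0.095" --pt "0 0 0 0 0 -0.02 0.095"

```text
t: 11.87
eef_pos: [590.3, 138.4, 469.3]
tcp_rot: [-3.141, -0.001, 2.984]
ft_force: [-0.4, -0.1, -0.2]
opening: 0.978
```

Call:
apply_moves --pt "0 0 0 0 0 -0.02 0.095" --pt "0 0 0 0 0 -0.02 0.095" --pt "0 0 0 0 0 0 0.095" --pt "0 0 0 0 0 0 0.095" --pt "0 0 0 0 0 0 0.095"

```text
t: 12.28
eef_pos: [590.3, 138.4, 507.8]
tcp_rot: [-3.141, -0.001, 2.984]
ft_force: [-0.2, 0.4, -0.7]
opening: 0.997
```

Run:
```python
from h import *
s,T=pose(); np.save("w4.npy",T); c=cam("wrist"); print(s['t'],s['eef_pos'],s['tcp_rot'],s['ft_force'])
im=c["color"][135:310,230:420,::-1]
cv2.imwrite("pics/w4c.png",cv2.resize(im,None,fx=3.4,fy=3.4,interpolation=cv2.INTER_CUBIC))
```

```text
12.2833 [590.25131563 138.36665426 507.80765363] [-3.14115665e+00 -1.08028379e-03  2.98430346e+00] [-0.16364882  0.35991203 -0.708592  ]
```

View pics/w4c.png

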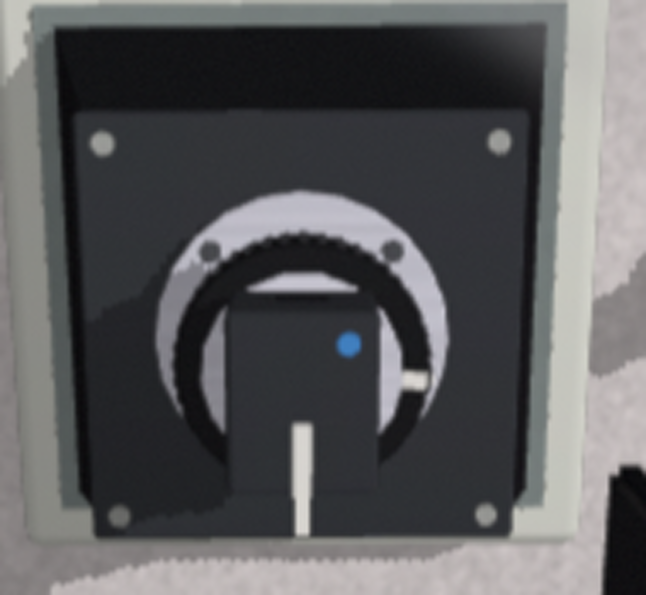

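The camera line is now in line with the roof line (both at column about 302, rows 425-535) and the box edges run parallel to the hood. The ring line is still about 85 degrees round at (414,381). I'll descend and grip the ring.

Call:
apply_moves --pt "0 0 0 0 0 0.02 0.095" --pt "0 0 0 0 0 0.02 0.095" --pt "0 0 0 0 0 0.02 0.095" --pt "0 0 0 0 0 0.02 0.095" --pt "0 0 0 0 0 0.02 0.095"

```text
t: 12.75
eef_pos: [590.1, 138.4, 406.7]
tcp_rot: [-3.141, -0.002, 2.984]
ft_force: [0.2, -0.4, -0.0]
opening: 1.001
```

Call:
apply_moves --pt "0 0 0 0 0 0.02 0.095" --pt "0 0 0 0 0 0.015 0.095" --pt "0 0 0 0 0 0 0.095" --pt "0 0 0 0 0 0 0.055" --pt "0 0 0 0 0 0 0.055"

```text
t: 13.17
eef_pos: [590.5, 138.4, 374.2]
tcp_rot: [3.142, 0.0, 2.984]
ft_force: [0.5, 0.5, 0.4]
opening: 0.908
```

Call:
apply_moves --pt "0 0 0 0 0 0 0.055" --pt "0 0 0 0 0 0 0.055" --pt "0 0 0 0 0 0 0.055" --pt "0 0 0 0 0 0 0.055" --pt "0 0 0 0 0 0 0.055"

```text
t: 13.58
eef_pos: [590.4, 138.7, 374.3]
tcp_rot: [3.141, 0.001, 2.984]
ft_force: [-0.0, 4.3, 3.6]
opening: 0.668
```

Call:
apply_moves --pt "0 0 0 0 0 0 0.055" --pt "0 0 0 0 0 0 0.055" --pt "0 0 0 0 0 0 0.055"

```text
t: 13.83
eef_pos: [590.4, 138.7, 374.3]
tcp_rot: [3.141, 0.001, 2.984]
ft_force: [-0.5, 5.3, 6.3]
opening: 0.67
```

```bash
python3 -c "
from h import *
s=env.state();print(s['eef_pos'],s['ft_force'],s['moment'],s['opening']*95.1,s['t'],s['tcp_rot'])"
```

```text
[590.38413437 138.71788099 374.31307429] [-0.46821529  5.25751062  6.27679204] [ 1.00336264 -0.13157032 -0.02996047] 63.74952427297182 13.8333 [3.14068722e+00 1.06893406e-03 2.98432405e+00]
```

Held. I'll turn it 75 degrees clockwise, then go slowly while watching the moment.

Call:
apply_moves --pt "0 0 5 0 0 0 0.055" --pt "0 0 5 0 0 0 0.055" --pt "0 0 5 0 0 0 0.055" --pt "0 0 5 0 0 0 0.055" --pt "0 0 5 0 0 0 0.055"

```text
t: 14.25
eef_pos: [590.4, 138.7, 374.3]
tcp_rot: [3.14, 0.001, 2.544]
ft_force: [-0.6, 5.1, 5.4]
opening: 0.667
```

Call:
apply_moves --pt "0 0 5 0 0 0 0.055" --pt "0 0 5 0 0 0 0.055" --pt "0 0 5 0 0 0 0.055" --pt "0 0 5 0 0 0 0.055" --pt "0 0 5 0 0 0 0.055"

```text
t: 14.67
eef_pos: [590.4, 138.7, 374.3]
tcp_rot: [3.14, 0.0, 2.108]
ft_force: [0.3, 4.5, 5.1]
opening: 0.671
```

Call:
apply_moves --pt "0 0 5 0 0 0 0.055" --pt "0 0 5 0 0 0 0.055" --pt "0 0 5 0 0 0 0.055" --pt "0 0 5 0 0 0 0.055" --pt "0 0 5 0 0 0 0.055"

```text
t: 15.08
eef_pos: [590.4, 138.7, 374.3]
tcp_rot: [3.14, -0.0, 1.671]
ft_force: [-0.2, 5.3, 6.0]
opening: 0.668
```

```bash
python3 -c "
from h import *
s=env.state();print(s['eef_pos'],s['ft_force'],s['moment'],s['opening']*95.1,s['t'],s['tcp_rot'])"
```

```text
[590.35104312 138.69147798 374.3273842 ] [-0.2117727   5.28829566  6.01317787] [0.81532646 0.03613351 0.16519651] 63.55946721615417 15.0833 [ 3.14048507e+00 -4.41654569e-04  1.67130614e+00]
```

Call:
apply_moves --pt "0 0 1.5 0 0 0 0.055" --pt "0 0 1.5 0 0 0 0.055" --pt "0 0 1.5 0 0 0 0.055" --pt "0 0 1.5 0 0 0 0.055" --pt "0 0 0 0 0 0 0.055"

```text
t: 15.5
eef_pos: [590.4, 138.7, 374.3]
tcp_rot: [3.141, -0.001, 1.569]
ft_force: [-0.4, 4.6, 5.9]
opening: 0.667
```

```bash
python3 -c "
from h import *
s=env.state();print(s['eef_pos'],s['ft_force'],s['moment'],s['opening']*95.1,s['t'],s['tcp_rot'])"
```

```text
[590.36252046 138.68386242 374.31506471] [-0.37571325  4.60967042  5.94673724] [ 0.80102957  0.06929031 -0.1178518 ] 63.40222588594309 15.5 [ 3.14055472e+00 -6.17802214e-04  1.56896543e+00]
```

Call:
apply_moves --pt "0 0 1 0 0 0 0.055" --pt "0 0 1 0 0 0 0.055"

```text
t: 15.67
eef_pos: [590.4, 138.7, 374.3]
tcp_rot: [3.141, -0.001, 1.535]
ft_force: [-0.2, 5.0, 5.0]
opening: 0.664
```

```bash
python3 -c "
from h import *
s=env.state();print(s['moment'],s['tau'][5],s['t'],s['tcp_rot'])"
```

```text
[0.88227724 0.00700798 0.13169705] -0.29380048625171185 15.6667 [ 3.14055160e+00 -5.55275966e-04  1.53518760e+00]
```

Call:
apply_moves --pt "0 0 1 0 0 0 0.055"

```text
t: 15.75
eef_pos: [590.4, 138.7, 374.3]
tcp_rot: [3.141, -0.001, 1.518]
ft_force: [-0.3, 3.8, 5.6]
opening: 0.671
```

```bash
python3 -c "
from h import *
s=env.state();print(s['moment'],s['tau'][5],s['t'],s['tcp_rot'])"
```

```text
[0.8758307  0.05719356 0.13257477] -0.2467943262308836 15.75 [ 3.14056002e+00 -6.01500945e-04  1.51766855e+00]
```

Call:
apply_moves --pt "0 0 1 0 0 0 0.055" --pt "0 0 0 0 0 0 0.055"

```text
t: 15.92
eef_pos: [590.4, 138.7, 374.3]
tcp_rot: [3.141, -0.001, 1.5]
ft_force: [-0.9, 4.4, 5.5]
opening: 0.668
```

```bash
python3 -c "
from h import *
s=env.state();print(s['moment'],s['tau'][5],s['t'],s['tcp_rot'])"
```

```text
[ 0.83210394  0.09928945 -0.05894453] 0.2207568660378456 15.9167 [ 3.14060223e+00 -6.61574259e-04  1.49980911e+00]
```

Call:
apply_moves --pt "0 0 0.7 0 0 0 0.055" --pt "0 0 0 0 0 0 0.055"

```text
t: 16.08
eef_pos: [590.4, 138.7, 374.3]
tcp_rot: [3.141, -0.0, 1.489]
ft_force: [-0.8, 4.8, 5.3]
opening: 0.67
```

```bash
python3 -c "
from h import *
s=env.state();print(s['moment'],s['tau'][5],s['t'],s['tcp_rot'])"
```

```text
[0.85654482 0.07054345 0.3768879 ] 0.5799517035484314 16.0833 [ 3.14052615e+00 -4.76086945e-04  1.48876310e+00]
```

The held moment has jumped from about -0.06 to +0.38 N m at 1.495 rad of turn back, so the ring is on its stop. That is below the 0.55 N m that would drag the camera. I'll release, rise and look.

Call:
apply_moves --pt "0 0 0 0 0 0 0.095" --pt "0 0 0 0 0 0 0.095" --pt "0 0 0 0 0 0 0.095" --pt "0 0 0 0 0 0 0.095" --pt "0 0 0 0 0 0 0.095"

```text
t: 16.5
eef_pos: [590.4, 138.2, 373.5]
tcp_rot: [-3.141, 0.0, 1.488]
ft_force: [-0.3, 0.4, -0.1]
opening: 0.957
```

Call:
apply_moves --pt "0 0 0 0 0 0 0.095" --pt "0 0 0 0 0 -0.02 0.095" --pt "0 0 0 0 0 -0.02 0.095" --pt "0 0 0 0 0 -0.02 0.095" --pt "0 0 0 0 0 -0.02 0.095"

```text
t: 16.92
eef_pos: [590.3, 138.3, 454.5]
tcp_rot: [-3.141, 0.0, 1.488]
ft_force: [-0.3, 0.1, -0.6]
opening: 1.0
```

Call:
apply_moves --pt "0 0 0 0 0 -0.02 0.095" --pt "0 0 0 0 0 -0.02 0.095" --pt "0 0 0 0 0 -0.02 0.095" --pt "0 0 0 0 0 0 0.095" --pt "0 0 0 0 0 0 0.095"

```text
t: 17.33
eef_pos: [590.2, 138.3, 514.3]
tcp_rot: [3.14, -0.0, 1.489]
ft_force: [-0.8, -0.1, -0.4]
opening: 1.0
```

Run:
```python
from h import *
s,T=pose(); np.save("w5.npy",T); c=cam("wrist"); print(s['t'],s['eef_pos'],s['tcp_rot'],s['ft_force'])
im=c["color"][135:310,230:420,::-1]
cv2.imwrite("pics/w5c.png",cv2.resize(im,None,fx=3.4,fy=3.4,interpolation=cv2.INTER_CUBIC))
```

```text
17.3333 [590.16081016 138.33362382 514.28607886] [ 3.13998866e+00 -1.83164013e-04  1.48850711e+00] [-0.77807074 -0.09958654 -0.35165457]
```

View pics/w5c.png

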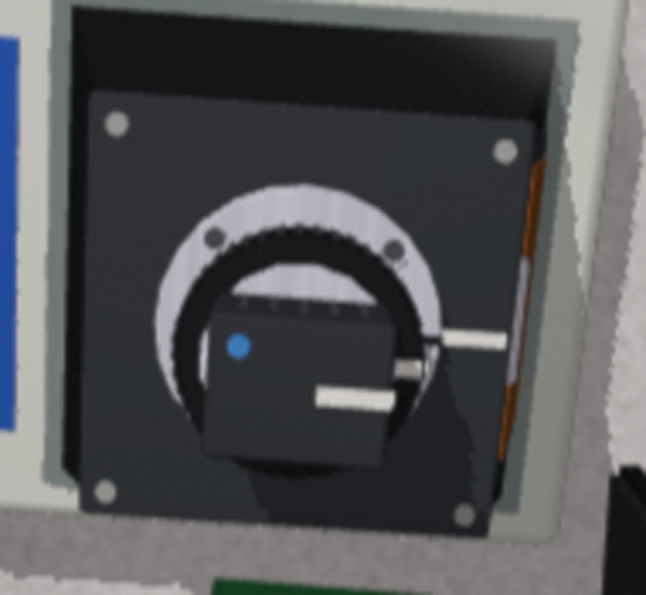

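The three lines look parallel: camera (316,396) to (394,401), ring (395,368) to (421,370), roof (443,337) to (506,341). I'll check that with numbers.

Run:
```python
from h import *
c=cam("wrist"); c["M"]=np.load("w5.npy")@np.array(c["T_tool_cam"])
P=lambda u,v,z: ray(c,(230+u/3.4-.35,135+v/3.4-.35),z)
ang=lambda a,b: np.arctan2(*(b-a)[1::-1])
S=[P(*q,171) for q in [(117,124),(505,151),(465,515),(105,491)]]; C=np.mean(S,0)
print("C",C,"hood",ang(S[0]+S[3],S[1]+S[2]))
C=np.array([590.3,138.5,0])
print("roof",ang(C,P(506,341,170)),"cam",ang(P(316,397,242),P(394,401,242)),ang(C,P(394,401,242)),"box",ang(P(208,314,242),P(392,326,242)),ang(P(203,455,242),P(383,466,242)))
b=P(408,369,210); print("ring",ang(C,b),np.linalg.norm((b-C)[:2]))
for n,uv,z in (("top",0,0),):
    t=cam("top"); a=cv2.imread("pics/top0.png"); g=t["color"][:,:,::-1]
    for k,(x0,x1,y0,y1) in dict(box=(280,345,150,205),bottle=(155,195,230,270),rack=(330,425,235,295)).items(): print(k,np.abs(a[y0:y1,x0:x1].astype(int)-g[y0:y1,x0:x1]).mean())
```

```text
C [589.45931096 138.98920726 171.        ] hood -0.15190860146009458
roof -0.1461572401596728 cam -0.13564519967824173 -0.14427436108328578 box -0.14889123462400153 -0.14677512143805022
ring -0.15351529992840623 26.66397969648321
box 11.452027972027972
bottle 11.288541666666667
rack 8.892397660818714
```

The camera is within about 0.01 rad of square, the ring is at its stop, and the gripper is clear.

```bash
python3 -c "
from cell import env
print(env.job_done())"
```

```text
the job is handed in; nothing more can be done
None
```

The camera now sits square with the hood, the lock ring is snug again, and the job is handed in (no verdict is reported).

- **What I did:** I slackened the ring 1.48 rad and gripped the camera box across its 34 mm sides. I turned it about 0.79 rad anticlockwise onto the roof line. Then I turned the ring alone back 1.495 rad, until the held moment jumped to about 0.38 N m. That is below the 0.55 N m at which the camera would turn. I let go and rose clear, with about 17 of the 61 s used.
- **Camera:** its line and box edges measured -0.136 to -0.149 rad, against a hood yaw of -0.152, so it is within about 0.02 rad of square.
- **Ring:** its line measured -0.154 rad, in line with the camera's to about 0.02 rad, so it is at its stop.
- **Robot:** it touches nothing, and the force reading was under 1 N.
- **Tubes, bottle and tip box:** no move took the arm near them. My before-and-after comparison of the top pictures was inconclusive: all three patches differed by a similar 9 to 11 grey levels. I put that down to light, noise or the arm's shadow, but I did not view that picture or measure their positions again.

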